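# Open the lockout padlock for the bench supply

### The job

Get the bench supply ready to be locked out: first turn its voltage knob back until the white pointer is on the green mark. Then turn the dial of the red combination padlock lying in its yellow cradle clockwise, click by click, until its white pointer comes to the yellow mark and drops into the notch; pull the shackle straight out until it is fully open while the lock still lies in the cradle, then lift the lock by the open shackle and finish holding it up, shackle bar about 25 cm above the bench, touching nothing else. Leave the bottle, tin, meter and screwdriver where they are.

Things in the scene. Friction and masses are not known exactly. Their poses are not given: they have to be found in the camera images.
- supply: White bench supply unit, 180 x 220 x 90 mm (x, y, z), fixed; blue and red sockets on its -x face, the voltage knob in the middle of its top, a small yellow and red hasp 28 mm tall at the back corner (+x +y). Origin: centre of its underside; z up, yaw varies.
- knob_grip (a point): Grip point of the black voltage knob: on its upright axis, 7.5 mm under its top, 23.5 mm above the supply's top. A bar 44 mm long, 14 wide, 26 tall on a disc 48 mm wide, 4 mm thick. The bar runs along this point's x axis, turning with the knob; white pointer line on the -x half. Friction 0.03 N m.
- knob (a joint): Voltage knob angle (rad), growing clockwise seen from above; 0 = white pointer on the green mark (pointing along -x of the supply). Stops at -0.8 and 3.9; it stays where it is left.
- cradle: Yellow cradle, fixed, 86 x 80 mm; its pocket (76 x 70 mm) has its floor 26 mm above the bench and walls rising 8 mm above the floor. Origin: centre of its underside. The lock lies in it, 2 mm play all round, and is kept from turning.
- lock_center (a point): Centre of the padlock's red case, 72 x 66 x 28 mm, lying flat with dial up. At the start 40 mm above the bench. Its axes are the lock's: the shackle comes out of the -x face, z is the dial axis. The lock is loose and weighs 0.3 to 0.45 kg with all its parts.
- dial_grip (a point): Grip point of the black dial: on the dial axis, 36.5 mm above lock_center, 4.5 mm under the dial's top. The dial is a bar 42 mm long, 14 mm wide, 24.5 mm tall on a disc 45 mm wide and 2.5 mm thick that lies on the case. The bar runs along this point's x axis (turning with the dial); the white pointer line is on the -x half.
- dial (a joint): Dial angle (rad), growing counter-clockwise from above; 0 = pointer at the yellow mark (towards the shackle). A spring clicks it every 0.52 rad (about 0.1 N m); it starts in one of the clicks 0.785, 1.309, 1.833, 2.356; past the last ridge, at 0.52, it drops into the notch: it then only plays 0.14 rad either side of 0 and the shackle is free. Stops: -0.6, 3.4.
- shackle_bar (a point): Middle of the steel shackle's cross bar, 80 mm from lock_center along the lock's -x when shut (96 open), 2 mm above it; 42 mm above the bench at the start, nothing under it. 9 x 9 mm in section, 58 mm long along the lock's y; the U is 40 mm wide inside, 32 mm from bar to cradle. Take it from above, one finger inside the U. The dial stands 35 mm higher than the bar's top.
- shackle (a joint): How far the shackle is pulled out (m): 0 shut, 0.016 fully open at its stop; slides along the lock's -x with about 2 N of friction and stays where left. Blocked near 0 until the dial is in the notch.
- water: Clear water bottle, 64 mm wide, 200 mm tall, standing; origin at its foot. Bystander.
- tin: Blue tin with a red lid, 60 mm wide, 70 mm tall, standing; origin at its foot. Bystander.
- meter: Red multimeter lying flat, 150 x 80 x 36 mm; long side about along x; origin at the centre of its underside. Bystander.
- driver: Screwdriver 140 mm long lying on the bench, crosswise, between robot and work. Bystander.
There are look-alikes about, which are no part of the job. Leave any black, blue or turquoise look-alike of the cradle alone.

How it is judged:
On the way, in this order (a step that is already met when the one before it is completed fails the run):
1. voltage knob on the green mark (value of joint knob between -0.14 and 0.14 rad), for 0.2 s.
2. dial in the notch at the yellow mark, shackle still shut (value of joint dial between -0.2 and 0.2 rad and value of joint shackle below 0.005 m), for 0.2 s.
3. shackle pulled fully open with the lock still down in the cradle (value of joint shackle above 0.013 m and height (world z) of lock_center below 0.06 m), for 0.2 s.
At the end, for the whole second after the job is handed in: The lock is still gripped and held still in the air: case centre above 140 mm, shackle bar above 180 mm, shackle open more than 11 mm, touching neither cradle nor supply; dial within 0.25 rad of the yellow mark, voltage knob within 0.14 rad of the green mark (all of step 1 and height (world z) of lock_center above 0.14 m and height (world z) of shackle_bar above 0.18 m and value of joint shackle above 0.011 m and value of joint dial between -0.25 and 0.25 rad and contact force between the fingers and lock above 1 N and contact force between lock and supply below 0.2 N and contact force between lock and cradle below 0.2 N and linear speed of lock below 0.06 m/s); the arm keeps its last pose, push and grip.
It fails at once if the water bottle is pushed more than 30 mm away (distance of water from where it was at the start of the episode above 0.03 m).
It fails at once if the tin is pushed more than 30 mm away (distance of tin from where it was at the start of the episode above 0.03 m).
It fails at once if the meter is pushed more than 30 mm away (distance of meter from where it was at the start of the episode above 0.03 m).
It fails at once if the screwdriver is pushed more than 30 mm away (distance of driver from where it was at the start of the episode above 0.03 m).
It also fails if it takes over 72 s, if anything falls off the work surface, if the arm or the gripper's body presses on something with over 40 N, if the wrist force passes 120 N, or if a joint passes its speed limit or range.

### The arm

A 6-joint arm with a two-finger parallel gripper is mounted at the origin on the work surface. World frame = base frame: x ahead of the robot, y to its left, z up, the work surface at z = 0. Lengths are in m, angles in rad, forces in N, time in s.
With the tool pointing down it reaches from about 0.3 to 0.85 m from the base axis. Payload 5.4 kg.
Tool frame: the origin (TCP) lies on the centre line of the jaws, within the pads' length; the fingertips stand 19 mm ahead of it and the grasp point (between the pads) is the TCP; z points along the fingers, y is the direction in which the jaws open and shut (so a half turn about z gives the same grasp; the last joint's range is limited). The gripper opens to 85 mm and grips with 20 to 120 N. Pads are 22 mm wide; open, the fingers measure 114 mm over their backs; the gripper's body (76 mm by 85 mm) begins 54 mm behind the grasp point. The pads swing forward as they close: fully open they stand 13 mm farther back than shut.
Start: joints at [-1.338, 0.158, 1.597, -0, 1.386, -0.21], TCP at [0.246, -0.52, 0.25] pointing down, gripper open.
Joint ranges: [-2.91, 2.91], [-0.94, 2.29], [0.18, 2.7], [-1.29, 4.43], [0.17, 2.64], [-3, 3]. Speed limits (rad/s): [2.57, 2.57, 3.14, 3.14, 3.14, 3.14].

### API

Orientations are given as a unit quaternion [w, x, y, z].
In Python, from station import robot gives the robot as it stands.
- The arm moves only by the shell command python3 -m inch 'ROWS' [OPENING] [FORCE]. ROWS is JSON, a list that holds one entry, the list of rows, each a list of 4 numbers: the shift along the tool's x, y, z in mm, then the turn about the tool's z in degrees. A call has 1 to 5 rows; each row shifts and turns the commanded pose from where the row before left it, along the tool's axes as they then stand; what a row does not reach is not made up. A row lasts 1/12 s, in which the tool goes at most 41.7 mm and 7.16 degrees, less where a joint would pass 70% of its speed; a pose out of reach is approached as far as the arm can. A call is refused whole if a number of a shift passes 41.7 or a number of a turn 7.16, either way. A call with a gripper value outside its range is refused whole. OPENING is the closure, from 0 (fully open) to 1 (shut), set as the call begins (- or left out, the last holds). The fingers move at their own pace and stop on an object; FORCE is the grip in N (left out, the last holds). Time passes only in rows, so rows that do not move let the fingers close. It gives the time, the measured TCP pose, the force and the opening at its end, in the units of the state.
- robot.read_state(): the state, without advancing time (a new reading comes with each control period).
- robot.snapshot(name): name is "scene" or "top"; returns a dict with "image" (480x640x3 uint8, red, green, blue), "fov_y" (degrees; the focal length in pixels is half the picture's height over the tangent of half this angle, whatever the lens; pixels are square), "cx", "cy" (the principal point, pixels), "extrinsics" (4x4, takes a point from world to camera coordinates). Camera axes: x right, y down, z forward; pixel columns grow to the right and rows downward; lengths in m; the calibration is good to about 2 mm. A picture is of the moment at which its call begins. There is no depth.
- robot.finish_job(): hands the job in, once; it reports no verdict.
The state is a dict: "time": time; "q": joint angles; "joint_vel": joint speeds; "joint_torque": joint torques, N m; "position": TCP position; "ee_rot": TCP orientation; "force": force on the tool from outside, world axes, zero at the start; "ft_torque": the same for the moment, N m; "grip_width": finger opening in m.
Only numpy, scipy, OpenCV 4.12 (cv2) and the standard library are available. Lean on these libraries where they do the work, as an engineer would, in place of code of your own. Each camera call takes 0.05 s, during which the arm holds its last target. There are 200 camera calls.

## Working session

There is one attempt and no reset: what is moved stays moved. The work goes in short steps, Python scripts to look and compute and a shell command to move; the robot and the scene stay as the last step left them, time stands still between calls to the robot, and variables do not carry over. Pictures are saved under pics/ and viewed, about 8 in all and at most 12, crops included, and the job is handed in when it is done.

```bash
mkdir -p pics; cat > h.py <<'E'
import numpy as np, cv2
from station import robot
def snap(n,out=None):
    s=robot.snapshot(n); im=np.array(s["image"])
    if out: cv2.imwrite("pics/"+out,im[:,:,::-1])
    return s,im
def ray(s,u,v,z):
    f=240/np.tan(np.radians(s["fov_y"])/2); E=np.array(s["extrinsics"]); R=E[:3,:3]; c=-R.T@E[:3,3]
    d=R.T@np.array([(u-s["cx"])/f,(v-s["cy"])/f,1]); return c+d*(z-c[2])/d[2]
def proj(s,p):
    f=240/np.tan(np.radians(s["fov_y"])/2); E=np.array(s["extrinsics"]); q=E[:3,:3]@np.array(p)+E[:3,3]
    return np.array([s["cx"]+f*q[0]/q[2],s["cy"]+f*q[1]/q[2]])
E
python3 - <<'E'
from h import *
np.set_printoptions(precision=3,suppress=True)
for n in("top","scene"):
    s,im=snap(n,n+"0.png"); print(n,s["fov_y"],s["cx"],s["cy"]); E=np.array(s["extrinsics"]);print(E, -E[:3,:3].T@E[:3,3])
print(robot.read_state())
E
```

```text
top 53.812161066600524 320.13597256046995 240.84919470151107
[[-0.021 -1.     0.002  0.009]
 [-0.993  0.021 -0.115  0.546]
 [ 0.115 -0.005 -0.993  1.042]
 [ 0.     0.     0.     1.   ]] [0.422 0.003 1.098]
scene 51.40524444767641 317.49082989024436 243.27203977235087
[[-0.618  0.786 -0.018  0.328]
 [ 0.526  0.396 -0.753 -0.207]
 [-0.584 -0.475 -0.658  1.51 ]
 [ 0.     0.     0.     1.   ]] [1.194 0.541 0.845]
{'time': 0.1, 'q': array([-1.338,  0.159,  1.598,  0.   ,  1.386, -0.21 ]), 'joint_vel': array([ 0.003, -0.   , -0.003, -0.001, -0.001, -0.   ]), 'joint_torque': array([ -0.001, -39.699, -33.234,  -0.   ,   0.004,   0.   ]), 'position': array([ 0.246, -0.519,  0.249]), 'ee_rot': array([-0.001,  0.976,  0.22 ,  0.   ]), 'force': array([ 0.539, -0.277, -0.028]), 'ft_torque': array([ 0.018,  0.025, -0.012]), 'grip_width': 0.08497161010709392}
```

View pics/top0.png

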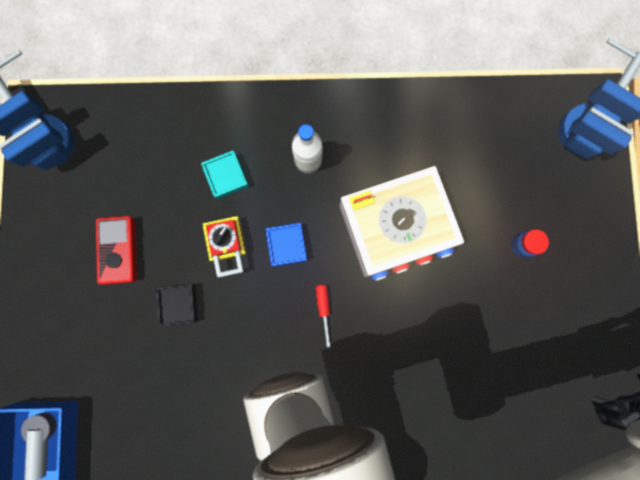

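View pics/scene0.png

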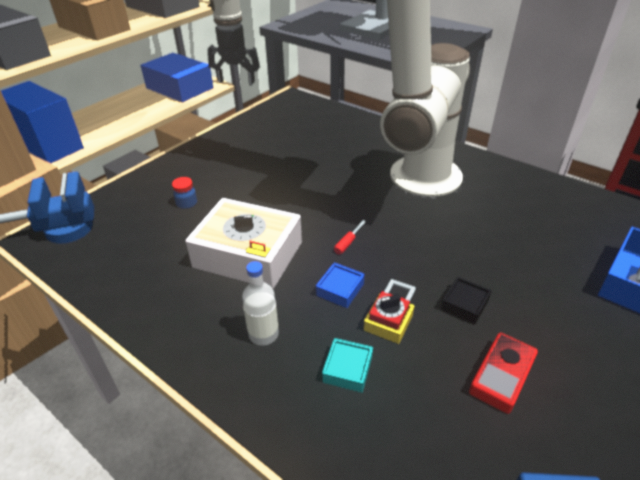

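The top view shows the supply at (402,221) with its knob at (404,219), and the lock in its cradle at (224,240) with the shackle towards the robot. The tin is at (535,242), the bottle at (308,150) and the meter at (115,250). Next I'll enlarge the crops.

```bash
python3 - <<'E'
from h import *
np.set_printoptions(precision=4,suppress=True)
s,im=snap("top")
a=cv2.resize(im[155:285,335:470],None,fx=4,fy=4,interpolation=cv2.INTER_CUBIC)[:520,:540]
b=cv2.resize(im[210:282,196:254],None,fx=7,fy=7,interpolation=cv2.INTER_CUBIC)
c=np.zeros((520,800,3),np.uint8); c[:520,:400]=a[:,70:470]; c[:504,400:800]=b[:,:400]
cv2.imwrite("pics/crop.png",c[:,:,::-1])
hsv=cv2.cvtColor(im,cv2.COLOR_RGB2HSV)
def comp(m,n,z):
    k,l,st,ce=cv2.connectedComponentsWithStats(m.astype(np.uint8))
    for i in range(1,k):
        if st[i,4]>12: print(n,st[i],ce[i],ray(s,*ce[i],z)[:2])
H,S,V=hsv[...,0].astype(int),hsv[...,1],hsv[...,2]
roi=np.zeros(H.shape,bool); roi[150:290,190:480]=1
comp(roi&(H>40)&(H<80)&(S>70)&(V>60),"green",.09)
m=roi&(H>20)&(H<35)&(S>150)&(V>120); m[:,300:]=0; comp(m,"yellow",.034)
m2=roi&((H<8)|(H>172))&(S>150)&(V>100);m2[:,260:]=0; comp(m2,"red",.054)
# cradle outline
ys,xs=np.nonzero(m|m2); r=cv2.minAreaRect(np.c_[xs,ys].astype(np.float32)); print("cradle rect",r,ray(s,*r[0],.034))
bx=cv2.boxPoints(r); print(np.array([ray(s,*p,.034)[:2] for p in bx]))
# supply top
w=roi&(V>120)&(S<110); w[:,:335]=0
w=cv2.morphologyEx(w.astype(np.uint8),cv2.MORPH_CLOSE,np.ones((9,9)))
cs,_=cv2.findContours(w,0,2); k=max(cs,key=cv2.contourArea); r=cv2.minAreaRect(k); print("supply",r)
print(np.array([ray(s,*p,.09)[:2] for p in cv2.boxPoints(r)]),cv2.approxPolyDP(k,5,True)[:,0])
E
```

```text
green [407 233   4   7  13] [408.6154 236.2308] [ 0.5448 -0.1923]
yellow [203 216  42  45 294] [223.7415 233.7551] [0.566  0.2161]
yellow [219 250  15   9  77] [226.1429 254.961 ] [0.5177 0.2106]
red [222 221  15  14  65] [231.0308 224.6462] [0.5835 0.1959]
red [207 224   9  10  33] [209.6667 227.2121] [0.5787 0.2435]
red [227 236  13  16  78] [234.5769 246.0769] [0.5352 0.188 ]
red [210 246  13   9  56] [215.375  251.3393] [0.5244 0.2305]
cradle rect ((223.18130493164062, 238.37628173828125), (39.237945556640625, 36.06379318237305), 78.31063079833984) [0.5555 0.2173 0.034 ]
[[0.5922 0.2666]
 [0.6074 0.1863]
 [0.5191 0.1684]
 [0.5042 0.248 ]]
supply ((401.76220703125, 223.69142150878906), (92.06790924072266, 106.35855865478516), 70.82099914550781)
[[ 0.6323 -0.0392]
 [ 0.7056 -0.2611]
 [ 0.5132 -0.3165]
 [ 0.4431 -0.0988]] [[435 166]
 [341 197]
 [364 275]
 [378 280]
 [400 273]
 [410 264]
 [448 256]
 [463 243]]
```

View pics/crop.png

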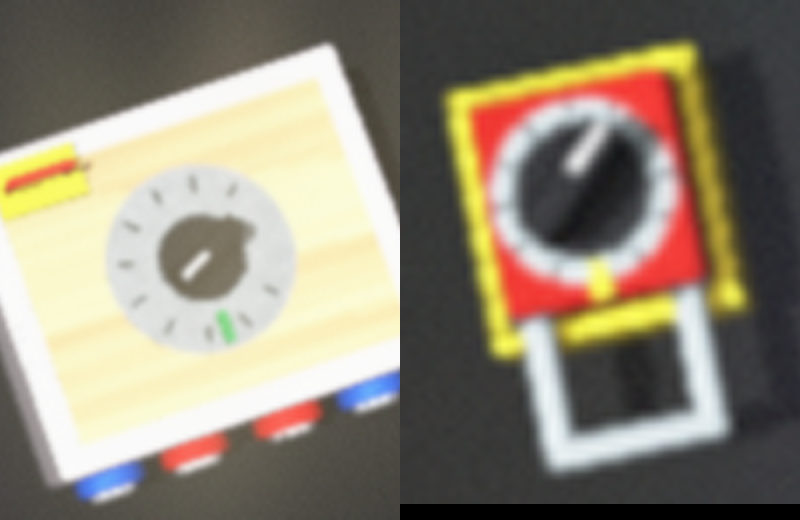

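```bash
python3 - <<'E'
from h import *
np.set_printoptions(precision=4,suppress=True)
s,im=snap("top")
A=lambda x,y,z: ray(s,335+(x+70+.5)/4-.5,155+(y+.5)/4-.5,z)[:2]
B=lambda x,y,z: ray(s,196+(x-400+.5)/7-.5,210+(y+.5)/7-.5,z)[:2]
ang=lambda d:np.degrees(np.arctan2(d[1],d[0]))
kc=A(201,259,.09); g=A(228,327,.0905); print("knob c",kc,"disc c",A(203,257,.094),"-x dir green",ang(g-kc))
p0,p1=A(208,254,.121),A(185,277,.121); print("pointer",p0,p1,ang(p1-p0),"from centre",ang(p1-kc))
for e in [((333,45),(0,152)),((333,45),(400,202)),((62,485),(345,395))]: print("edge",ang(A(*e[1],.09)-A(*e[0],.09)))
lc=B(587,190,.054); y=B(601,280,.054); print("lock dial c",lc,ang(y-lc))
p0,p1=B(575,168,.081),B(603,128,.081); print("pointer",p0,p1,ang(p1-p0),"from c",ang(p1-lc))
cr=[B(450,93,.034),B(692,47,.034),B(743,303,.034),B(500,355,.034)]; print("cradle",np.array(cr),np.mean(cr,0),[ang(cr[i]-cr[i-1]) for i in range(4)])
b0,b1=B(556,455,.047),B(722,422,.047); print("bar",b0,b1,(b0+b1)/2,ang(b1-b0))
q=robot.read_state(); print(q["position"],q["ee_rot"])
E
```

```text
knob c [ 0.5818 -0.1804] disc c [ 0.5822 -0.1808] -x dir green -160.93824333110723
pointer [ 0.5794 -0.1785] [ 0.5675 -0.166 ] 133.560541261076 from centre 134.7651139879749
edge 106.9024462246988
edge -159.9843473877411
edge -73.65121331980716
lock dial c [0.5568 0.2153] -171.09976757092636
pointer [0.5602 0.2135] [0.5725 0.2049] -34.9986416381152 from c -33.372786861824274
cradle [[0.592  0.264 ]
 [0.6056 0.1854]
 [0.5216 0.169 ]
 [0.5064 0.2472]] [0.5564 0.2164] [np.float64(11.056844825070053), np.float64(-80.23982166755744), np.float64(-168.96718682904583), np.float64(100.98144490164431)]
bar [0.4732 0.2263] [0.4826 0.1737] [0.4779 0.2   ] -79.91135624216861
[ 0.2463 -0.5192  0.2497] [-0.0006  0.9756  0.2196 -0.    ]
```

The knob pointer is about 64° clockwise of the green mark. The dial pointer is about 135° counter-clockwise of the yellow mark, which is the click at 2.356. I'll move above the knob first, then turn to the heading of its bar.

```bash
python3 -m inch '[[[15,-5,0,0],[30,-11,0,0],[30,-11,0,0],[30,-11,0,0],[30,-11,0,0]]]' 0.45 60
python3 -m inch '[[[30,-11,0,0],[30,-11,0,0],[30,-11,0,0],[30,-11,0,0],[30,-11,0,0]]]'
python3 -m inch '[[[30,-11,0,0],[30,-11,0,0],[30,-11,0,0],[30,-11,0,0],[15,-6,0,0]]]'
python3 -m inch '[[[0,0,0,7.1],[0,0,0,7.1],[0,0,0,7.1],[0,0,0,7.1],[0,0,0,7.1]]]'
python3 -m inch '[[[0,0,0,7.1],[0,0,0,7.1],[0,0,0,7.1],[0,0,0,7.1],[0,0,0,7.1]]]'
python3 -m inch '[[[0,0,0,0],[0,0,0,0],[0,0,0,0]]]'
cat > e.py <<'E'
# error to a world target: python3 e.py x y z heading
from h import *; import sys
from scipy.spatial.transform import Rotation as R
x,y,z,h=map(float,sys.argv[1:]); st=robot.read_state(); q=st["ee_rot"]
M=R.from_quat([q[1],q[2],q[3],q[0]]).as_matrix(); hd=np.degrees(np.arctan2(M[1,0],M[0,0]))
print("pos",st["position"].round(4),"head %.1f"%hd,"tool shift mm",(1000*M.T@(np.array([x,y,z])-st["position"])).round(1),"turn %.1f"%((hd-h+180)%360-180),"F",st["force"].round(1),"w %.4f"%st["grip_width"],"t %.2f"%st["time"],"q6 %.2f"%st["q"][5])
E
python3 e.py .582 -.1806 .1155 -46
```

```text
time: 0.62
position: [0.3485, -0.4155, 0.2502]
ee_rot: [-0.0, 0.976, 0.219, 0.0]
force: [0.1, -0.9, 0.5]
grip_width: 0.0469
time: 1.03
position: [0.4604, -0.3012, 0.2503]
ee_rot: [-0.0, 0.976, 0.22, 0.0]
force: [-0.7, 0.2, 0.1]
grip_width: 0.0467
time: 1.45
position: [0.5617, -0.1966, 0.2501]
ee_rot: [-0.001, 0.975, 0.221, 0.0]
force: [-0.1, 0.2, 0.1]
grip_width: 0.0471
time: 1.87
position: [0.5599, -0.1993, 0.2501]
ee_rot: [-0.0, 0.996, -0.091, -0.0]
force: [-0.1, 0.9, 0.8]
grip_width: 0.0467
time: 2.28
position: [0.5598, -0.1994, 0.2501]
ee_rot: [-0.0, 0.921, -0.39, -0.0]
force: [0.1, 0.6, -0.3]
grip_width: 0.0469
time: 2.53
position: [0.5599, -0.1999, 0.2502]
ee_rot: [-0.0, 0.922, -0.386, -0.0]
force: [0.5, -0.2, -0.4]
grip_width: 0.047
pos [ 0.5599 -0.1999  0.2502] head -45.4 tool shift mm [  1.8 -29.3 134.7] turn 0.6 F [ 0.5 -0.2 -0.4] w 0.0470 t 2.53 q6 1.82
```

```bash

python3 -m inch '[[[1,-15,0,0.6],[1,-14,0,0],[0,0,20,0],[0,0,20,0],[0,0,20,0]]]' 0.45 40
python3 -m inch '[[[0,0,20,0],[0,0,15,0],[0,0,0,0],[0,0,0,0],[0,0,0,0]]]'
python3 e.py .582 -.1806 .1165 -46
python3 - <<'E'
from h import *
s,im=snap("top"); a=cv2.resize(im[170:260,350:450],None,fx=5,fy=5,interpolation=cv2.INTER_CUBIC)
s,im=snap("scene"); b=cv2.resize(im[190:280,200:290],None,fx=5,fy=5,interpolation=cv2.INTER_CUBIC)
c=np.zeros((450,800,3),np.uint8); c[:,:400]=a[:450,50:450]; c[:,400:]=b[:450,:400]; cv2.imwrite("pics/k1.png",c[:,:,::-1])
E
```

```text
time: 2.95
position: [0.5829, -0.181, 0.1899]
ee_rot: [-0.0, 0.92, -0.391, 0.001]
force: [-0.0, -0.1, -0.8]
grip_width: 0.0467
time: 3.37
position: [0.583, -0.1818, 0.1566]
ee_rot: [0.0, 0.92, -0.392, 0.001]
force: [-0.9, -0.9, 0.4]
grip_width: 0.047
pos [ 0.583  -0.1818  0.1566] head -46.2 tool shift mm [-1.6 -0.1 40.1] turn -0.2 F [-0.9 -0.9  0.4] w 0.0470 t 3.37 q6 1.88
```

View pics/k1.png

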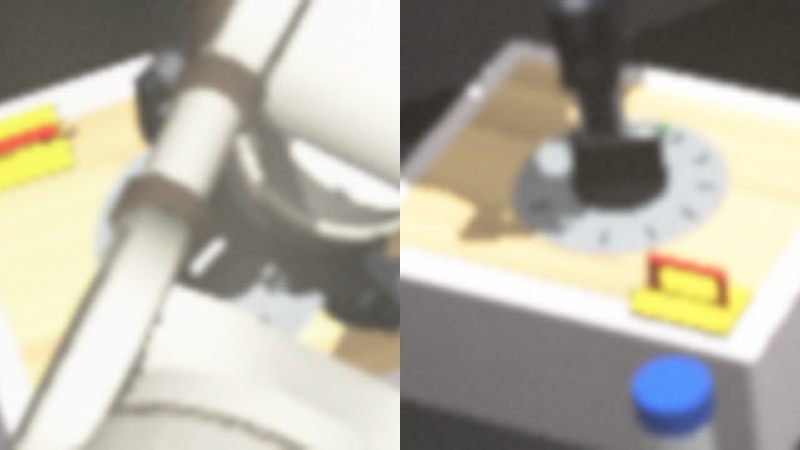

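The right half (scene view) shows the knob at (620,165) under the gripper. The left half shows the pointer at (208,255) between the fingers, which are lined up with the bar. I'll go down and close.

```bash

python3 -m inch '[[[-1.5,0,13,0],[0,0,13,0],[0,0,13,0],[0,0,0,0],[0,0,0,0]]]' 0.45 40
python3 -m inch '[[[0,0,0,0],[0,0,0,0],[0,0,0,0],[0,0,0,0],[0,0,0,0]]]' 1 40
python3 -m inch '[[[0,0,0,0],[0,0,0,0]]]' 
python3 e.py .582 -.1806 .1165 -46
```

```text
time: 3.88
position: [0.5801, -0.1801, 0.1145]
ee_rot: [-0.0, 0.92, -0.393, -0.002]
force: [0.2, -0.6, 0.5]
grip_width: 0.0471
time: 4.3
position: [0.582, -0.1805, 0.1171]
ee_rot: [-0.0, 0.92, -0.393, 0.001]
force: [4.2, 2.1, 0.1]
grip_width: 0.0131
time: 4.47
position: [0.582, -0.1804, 0.117]
ee_rot: [-0.0, 0.92, -0.393, 0.001]
force: [5.0, 2.5, 1.0]
grip_width: 0.0132
pos [ 0.582  -0.1804  0.117 ] head -46.2 tool shift mm [0.1 0.1 0.5] turn -0.2 F [5.  2.5 1. ] w 0.0132 t 4.47 q6 1.88
```

```bash

python3 -m inch '[[[0,0,0,-7],[0,0,0,-7],[0,0,0,-7],[0,0,0,-7],[0,0,0,-7]]]'
python3 -m inch '[[[0,0,0,-7],[0,0,0,-7],[0,0,0,-7],[0,0,0,-7],[0,0,0,0]]]'
python3 -m inch '[[[0,0,0,0],[0,0,0,0],[0,0,0,0]]]' 
python3 e.py .582 -.1806 .1165 18
```

```text
time: 4.88
position: [0.5819, -0.1807, 0.117]
ee_rot: [0.0, 0.995, -0.095, 0.001]
force: [4.1, 2.2, 2.3]
grip_width: 0.0128
time: 5.3
position: [0.5819, -0.1808, 0.117]
ee_rot: [0.001, 0.989, 0.147, 0.001]
force: [4.1, 2.0, 1.4]
grip_width: 0.0132
time: 5.55
position: [0.5819, -0.1808, 0.117]
ee_rot: [0.001, 0.99, 0.144, 0.001]
force: [6.0, 2.3, 2.8]
grip_width: 0.0127
pos [ 0.5819 -0.1808  0.117 ] head 16.5 tool shift mm [ 0.1 -0.2  0.5] turn -1.5 F [6.  2.3 2.8] w 0.0127 t 5.55 q6 0.78
```

```bash

python3 -m inch '[[[0,0,0,-1.5],[0,0,0,0],[0,0,0,0]]]'
python3 -m inch '[[[0,0,0,0],[0,0,0,0],[0,0,0,0]]]' 0.45 40
python3 -m inch '[[[0,0,-5,0],[0,0,-25,0],[0,0,-35,0],[0,0,-35,0],[0,0,-35,0]]]'
python3 -m inch '[[[0,-30,0,0],[0,-35,0,0],[0,-35,0,0],[0,-35,0,0],[0,-35,0,0]]]'
python3 -m inch '[[[0,-30,0,0],[0,0,0,0]]]'
python3 - <<'E'
from h import *
ang=lambda d:np.degrees(np.arctan2(d[1],d[0]))
s,im=snap("top"); a=cv2.resize(im[170:270,350:450],None,fx=6,fy=6,interpolation=cv2.INTER_CUBIC)
cv2.imwrite("pics/k2.png",a[:,:,::-1])
E
python3 e.py .5568 .2153 .0785 145
```

```text
time: 5.8
position: [0.5819, -0.1808, 0.117]
ee_rot: [0.001, 0.988, 0.157, 0.001]
force: [4.8, 2.0, 1.5]
grip_width: 0.0136
time: 6.05
position: [0.5801, -0.1807, 0.1157]
ee_rot: [-0.0, 0.987, 0.158, -0.001]
force: [-0.3, -0.6, 0.4]
grip_width: 0.0466
time: 6.47
position: [0.5804, -0.1806, 0.2527]
ee_rot: [-0.0, 0.987, 0.158, -0.001]
force: [0.7, -0.6, 0.5]
grip_width: 0.047
time: 6.88
position: [0.5267, -0.018, 0.2516]
ee_rot: [0.0, 0.987, 0.158, -0.0]
force: [1.2, 0.1, -1.3]
grip_width: 0.0468
time: 7.05
position: [0.5164, 0.0136, 0.2515]
ee_rot: [-0.001, 0.987, 0.161, -0.0]
force: [0.8, 0.4, 0.3]
grip_width: 0.0469
pos [0.5174 0.0113 0.2516] head 18.4 tool shift mm [ 102.  -181.   173.1] turn -126.6 F [-0.2 -1.  -0.1] w 0.0466 t 7.10 q6 1.04
```

View pics/k2.png

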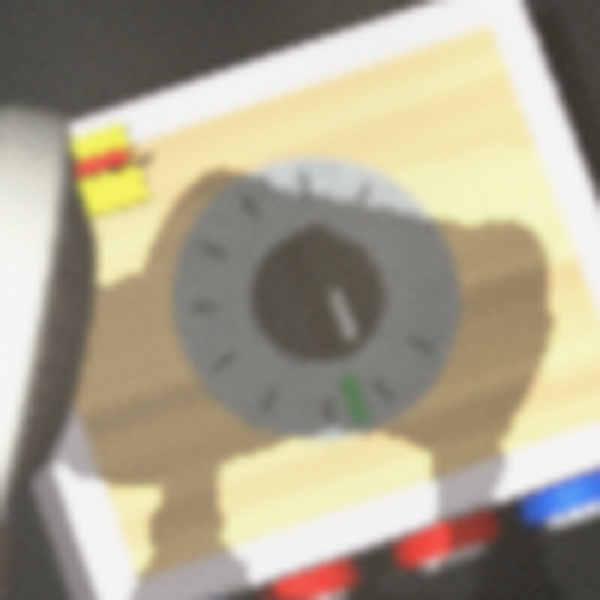

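The pointer line runs (333,294)–(351,335), the green mark is at (354,400) and the scale centre is at (317,297). I'll check the angles.

```bash
python3 - <<'E'
from h import *
s,im=snap("top")
A=lambda x,y,z: ray(s,350+(x+.5)/6-.5,170+(y+.5)/6-.5,z)[:2]
ang=lambda d:np.degrees(np.arctan2(d[1],d[0]))
c=A(317,297,.09);print(c,ang(A(354,400,.09)-c),ang(A(360,420,.09)-A(347,380,.09)),ang(A(351,335,.121)-A(333,294,.121)),ang(A(351,335,.121)-c),ang(A(490,28,.09)-A(150,140,.09))+90)
E
```

```text
[ 0.58240849 -0.18051015] -162.6825872706948 -164.44929571686964 -158.7533134280852 -163.05303256703118 17.29114565314198
```

The knob is on the mark: pointer about -162°, green -162.7°. Now I'll move over the lock and turn to heading 145°.

```bash

python3 -m inch '[[[17,-30,0,0],[17,-30,0,0],[17,-30,0,0],[17,-30,0,0],[17,-30,0,0]]]'
python3 -m inch '[[[17,-30,0,0],[0,0,0,-7],[0,0,0,-7],[0,0,0,-7],[0,0,0,-7]]]'
python3 -m inch '[[[0,0,0,-7],[0,0,0,-7],[0,0,0,-7],[0,0,0,-7],[0,0,0,-7]]]'
python3 -m inch '[[[0,0,0,-7],[0,0,0,-7],[0,0,0,-7],[0,0,0,-7],[0,0,0,-7]]]'
python3 -m inch '[[[0,0,0,-7],[0,0,0,-7],[0,0,0,-7],[0,0,0,-7],[0,0,0,0]]]'
python3 -m inch '[[[0,0,0,0],[0,0,0,0]]]'
python3 e.py .5568 .2153 .0785 145
```

```text
time: 7.57
position: [0.553, 0.1784, 0.2514]
ee_rot: [0.0, 0.988, 0.158, 0.0]
force: [-0.0, -0.2, 0.4]
grip_width: 0.0469
time: 7.98
position: [0.5597, 0.211, 0.2511]
ee_rot: [0.0, 0.919, 0.395, -0.0]
force: [-0.6, -0.2, 0.4]
grip_width: 0.0468
time: 8.4
position: [0.5597, 0.2106, 0.2512]
ee_rot: [0.0, 0.758, 0.653, -0.0]
force: [0.2, -0.4, -0.5]
grip_width: 0.0469
time: 8.82
position: [0.5598, 0.2106, 0.2512]
ee_rot: [0.0, 0.526, 0.85, -0.0]
force: [-0.2, 0.1, 0.4]
grip_width: 0.0469
time: 9.23
position: [0.5596, 0.2107, 0.2512]
ee_rot: [0.0, 0.306, 0.952, -0.0]
force: [-0.2, -0.8, -0.2]
grip_width: 0.047
time: 9.4
position: [0.5593, 0.2114, 0.2512]
ee_rot: [0.0, 0.309, 0.951, -0.0]
force: [0.2, 0.2, -0.1]
grip_width: 0.0467
pos [0.5593 0.2114 0.2512] head 144.0 tool shift mm [  4.3   1.7 172.7] turn -1.0 F [ 0.2  0.2 -0.1] w 0.0467 t 9.40 q6 -0.78
```

```bash

python3 -m inch '[[[4.3,1.7,30,-1],[0,0,35,0],[0,0,35,0],[0,0,30,0],[0,0,15,0]]]' 0.45 60
python3 -m inch '[[[0,0,12,0],[0,0,8,0],[0,0,4,0],[0,0,3,0],[0,0,0,0]]]'
python3 e.py .5568 .2153 .0785 145
python3 -m inch '[[[0,0,0,0],[0,0,0,0],[0,0,0,0],[0,0,0,0],[0,0,0,0]]]' 1 60
python3 -m inch '[[[0,0,0,0],[0,0,0,0]]]' 
python3 e.py .5568 .2153 .0785 145
```

```text
time: 9.82
position: [0.5537, 0.2153, 0.1016]
ee_rot: [-0.003, 0.3, 0.954, -0.002]
force: [-0.8, 0.3, 0.3]
grip_width: 0.0468
time: 10.23
position: [0.5569, 0.2161, 0.0799]
ee_rot: [0.001, 0.299, 0.954, 0.0]
force: [0.1, -0.7, 0.6]
grip_width: 0.0471
pos [0.5569 0.2161 0.0799] head 145.2 tool shift mm [-0.4 -0.7  1.4] turn 0.2 F [ 0.1 -0.7  0.6] w 0.0471 t 10.23 q6 -0.80
time: 10.65
position: [0.5571, 0.2163, 0.0805]
ee_rot: [0.001, 0.298, 0.954, 0.001]
force: [-0.2, 0.1, 5.6]
grip_width: 0.0126
time: 10.82
position: [0.5572, 0.2163, 0.0805]
ee_rot: [0.001, 0.298, 0.954, 0.001]
force: [-0.6, 0.5, 6.7]
grip_width: 0.0121
pos [0.5572 0.2163 0.0805] head 145.3 tool shift mm [-0.3 -1.1  2. ] turn 0.3 F [-0.6  0.5  6.7] w 0.0121 t 10.82 q6 -0.80
```

```bash

python3 -m inch '[[[0,0,0,6],[0,0,0,6],[0,0,0,6],[0,0,0,6],[0,0,0,6]]]'
python3 -m inch '[[[0,0,0,6],[0,0,0,6],[0,0,0,6],[0,0,0,6],[0,0,0,6]]]'
python3 -m inch '[[[0,0,0,6],[0,0,0,6],[0,0,0,6],[0,0,0,6],[0,0,0,6]]]'
python3 -m inch '[[[0,0,0,6],[0,0,0,6],[0,0,0,6],[0,0,0,6],[0,0,0,6]]]'
python3 -m inch '[[[0,0,0,6],[0,0,0,6],[0,0,0,4],[0,0,0,0],[0,0,0,0]]]'
python3 e.py .5568 .2153 .0785 10.3; python3 -c "
from station import robot; print(robot.read_state()['ft_torque'])"
```

```text
time: 11.23
position: [0.5573, 0.2164, 0.0805]
ee_rot: [0.001, 0.538, 0.843, 0.001]
force: [0.7, 0.5, 4.8]
grip_width: 0.0128
time: 11.65
position: [0.5576, 0.2164, 0.0805]
ee_rot: [0.001, 0.737, 0.675, 0.001]
force: [1.1, 0.5, 5.6]
grip_width: 0.0124
time: 12.07
position: [0.5577, 0.2162, 0.0805]
ee_rot: [0.001, 0.887, 0.461, 0.002]
force: [1.8, 0.0, 4.3]
grip_width: 0.0128
time: 12.48
position: [0.5578, 0.216, 0.0805]
ee_rot: [0.0, 0.976, 0.216, 0.002]
force: [2.4, -0.5, 3.6]
grip_width: 0.0127
time: 12.9
position: [0.5578, 0.216, 0.0805]
ee_rot: [0.0, 0.997, 0.082, 0.002]
force: [2.3, -0.8, 5.8]
grip_width: 0.0125
pos [0.5578 0.216  0.0805] head 9.4 tool shift mm [-1.1  0.5  2. ] turn -0.9 F [ 2.3 -0.8  5.8] w 0.0125 t 12.90 q6 1.58
[-0.22803916 -0.39014284 -0.01735843]
```

Heading is 9.4°, as intended. I'll release, go up, back off along tool x away from the lock, and check.

```bash

python3 -m inch '[[[0,0,0,0],[0,0,0,0],[0,0,0,0]]]' 0.45 60
python3 -m inch '[[[0,0,-5,0],[0,0,-25,0],[0,0,-35,0],[0,0,-35,0],[0,0,-35,0]]]'
python3 -m inch '[[[0,30,0,0],[0,35,0,0],[0,35,0,0],[0,35,0,0],[0,0,0,0]]]'
python3 -m inch '[[[0,30,0,0],[0,0,0,0]]]'
python3 - <<'E'
from h import *
s,im=snap("top"); a=cv2.resize(im[205:285,190:265],None,fx=7,fy=7,interpolation=cv2.INTER_CUBIC)
cv2.imwrite("pics/l2.png",a[:,:,::-1])
E
python3 e.py .478 .2 .042 100
```

```text
time: 13.15
position: [0.5551, 0.2161, 0.0783]
ee_rot: [0.0, 0.997, 0.081, -0.001]
force: [0.1, -0.5, -0.4]
grip_width: 0.0466
time: 13.57
position: [0.5555, 0.2161, 0.2155]
ee_rot: [0.0, 0.997, 0.081, -0.001]
force: [1.2, 0.2, 0.4]
grip_width: 0.0469
time: 13.98
position: [0.5787, 0.0775, 0.2145]
ee_rot: [0.001, 0.997, 0.078, 0.0]
force: [0.4, 0.2, -0.7]
grip_width: 0.0471
time: 14.15
position: [0.5832, 0.0498, 0.2143]
ee_rot: [0.001, 0.997, 0.079, -0.0]
force: [0.1, 0.1, 0.4]
grip_width: 0.047
pos [0.5829 0.0517 0.2143] head 9.1 tool shift mm [ -79.9 -163.1  172.3] turn -90.9 F [-0.4  0.6  0.2] w 0.0469 t 14.20 q6 1.29
```

View pics/l2.png

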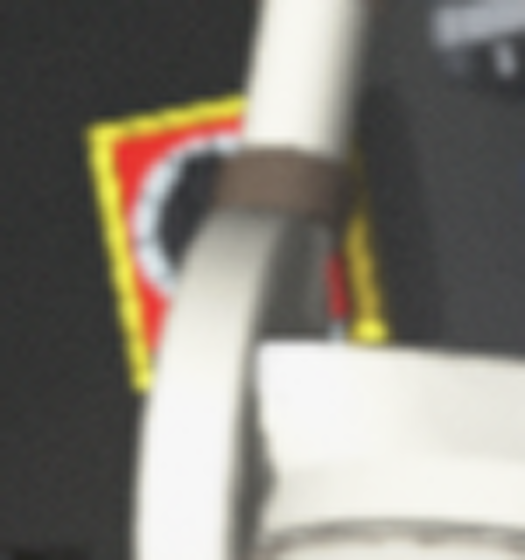

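The arm hides the dial at (190,220), so I'll move farther aside.

```bash

python3 -m inch '[[[-10,30,0,-7],[-10,35,0,-7],[-10,35,0,-7],[-10,35,0,-7],[0,0,0,-7]]]'
python3 -m inch '[[[0,0,0,-7],[0,0,0,-7],[0,0,0,-7],[0,0,0,-7],[0,0,0,-7]]]'
python3 -m inch '[[[0,0,0,-7],[0,0,0,-7],[0,0,0,-6],[0,0,0,0],[0,0,0,0]]]'
python3 - <<'E'
from h import *
s,im=snap("top"); a=cv2.resize(im[205:285,190:247],None,fx=7,fy=7,interpolation=cv2.INTER_CUBIC)
s,im=snap("scene"); b=cv2.resize(im[270:350,350:430],None,fx=5,fy=5,interpolation=cv2.INTER_CUBIC)
c=np.zeros((560,800,3),np.uint8); c[:,:399]=a; c[:400,400:]=b; cv2.imwrite("pics/l3.png",c[:,:,::-1])
E
python3 e.py .478 .2 .042 100
```

```text
time: 14.62
position: [0.5923, -0.0901, 0.2145]
ee_rot: [0.001, 0.926, 0.377, -0.0]
force: [-1.0, 0.3, -0.9]
grip_width: 0.0466
time: 15.03
position: [0.5915, -0.0841, 0.2141]
ee_rot: [-0.001, 0.768, 0.64, -0.0]
force: [-0.3, -0.2, 0.2]
grip_width: 0.0468
time: 15.45
position: [0.5915, -0.0844, 0.2142]
ee_rot: [-0.0, 0.649, 0.761, 0.0]
force: [-0.1, -0.4, 0.0]
grip_width: 0.0475
pos [ 0.5915 -0.0847  0.2142] head 99.1 tool shift mm [299.1 -67.  172.3] turn -0.9 F [-0.6 -0.5 -0.8] w 0.0469 t 15.55 q6 -0.50
```

View pics/l3.png

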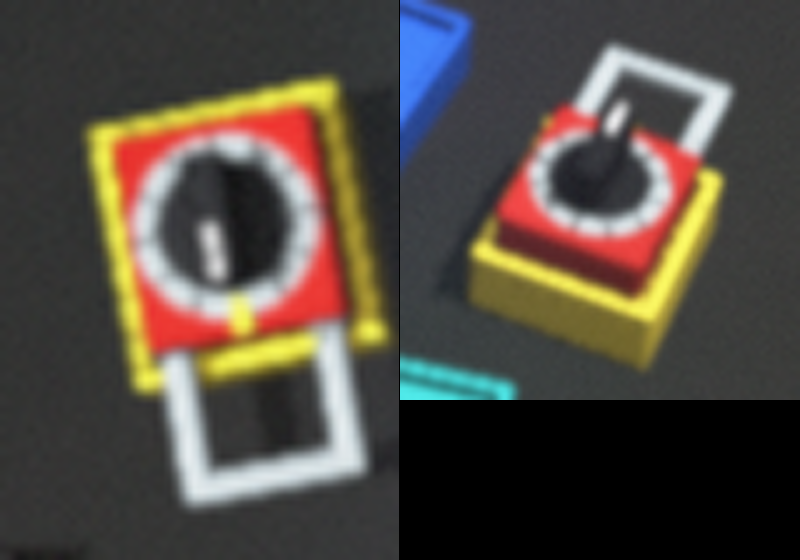

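In both views the pointer, at (213,250) on the left, lies along the lock axis towards the yellow mark at (242,315), so the dial is in the notch and the shackle is shut. Next I'll locate the bar.

```bash
python3 - <<'E'
from h import *
s,im=snap("top")
B=lambda x,y,z: ray(s,190+(x+.5)/7-.5,205+(y+.5)/7-.5,z)[:2]
ang=lambda d:np.degrees(np.arctan2(d[1],d[0]))
a,b=B(192,490,.0465),B(359,459,.0465); print(a,b,(a+b)/2,ang(b-a)+90)
c=B(228,226,.0545); print(c,c+.08*np.array([np.cos(np.radians(-169.5)),np.sin(np.radians(-169.5))]), "ptr",ang(B(217,275,.081)-B(209,225,.081)), ang(B(243,316,.054)-c))
E
python3 e.py .478 .2 .042 100.4
```

```text
[0.47326903 0.22831032] [0.48199059 0.17537306] [0.47762981 0.20184169] 9.35558715607155
[0.55637716 0.21551813] [0.47771677 0.20093929] ptr -170.81659558545408 -170.66330719888728
pos [ 0.5916 -0.0849  0.2142] head 99.1 tool shift mm [299.3 -67.  172.3] turn -1.3 F [-0.4 -0.5  0.1] w 0.0470 t 15.60 q6 -0.50
```

```bash

python3 -m inch '[[[35,-8,0,-0.9],[35,-8,0,0],[35,-8,0,0],[35,-8,0,0],[35,-8,0,0]]]' 0.68 100
python3 -m inch '[[[35,-8,0,0],[35,-8,0,0],[35,-8,0,0],[20,-3,0,0],[0,0,0,0]]]'
python3 -m inch '[[[0,0,20,0],[0,0,30,0],[0,0,30,0],[0,0,0,0],[0,0,0,0]]]'
python3 -m inch '[[[0,0,0,0],[0,0,0,0]]]'
python3 e.py .4777 .201 .042 100
```

```text
time: 16.02
position: [0.5212, 0.0815, 0.2144]
ee_rot: [0.0, 0.643, 0.766, 0.0]
force: [-0.2, 0.4, 0.1]
grip_width: 0.0272
time: 16.43
position: [0.4718, 0.2018, 0.2144]
ee_rot: [-0.001, 0.641, 0.768, 0.0]
force: [-0.9, -0.7, 0.4]
grip_width: 0.0274
time: 16.85
position: [0.4725, 0.1977, 0.1332]
ee_rot: [-0.001, 0.643, 0.766, -0.002]
force: [1.0, -0.6, -0.2]
grip_width: 0.0275
time: 17.02
position: [0.4754, 0.1985, 0.1367]
ee_rot: [0.001, 0.642, 0.766, 0.002]
force: [0.2, -0.3, -0.4]
grip_width: 0.0271
pos [0.4754 0.1985 0.1367] head 100.1 tool shift mm [ 2.1  2.4 94.8] turn 0.1 F [ 0.2 -0.3 -0.4] w 0.0271 t 17.02 q6 -0.01
```

```bash

python3 -m inch '[[[2,2.4,15,0],[0,0,20,0],[0,0,15,0],[0,0,10,0],[0,0,0,0]]]'
python3 -m inch '[[[0,0,0,0],[0,0,12,0],[0,0,10,0],[0,0,8,0],[0,0,4,0]]]'
python3 -m inch '[[[0,0,0,0],[0,0,0,0]]]'
python3 e.py .4777 .201 .042 100
python3 - <<'E'
from h import *
s,im=snap("scene"); b=cv2.resize(im[250:350,340:440],None,fx=6,fy=6,interpolation=cv2.INTER_CUBIC)
cv2.imwrite("pics/g1.png",b[:,:,::-1])
E
```

```text
time: 17.43
position: [0.475, 0.2006, 0.0735]
ee_rot: [-0.001, 0.642, 0.767, -0.001]
force: [0.1, 0.1, -0.3]
grip_width: 0.0271
time: 17.85
position: [0.4746, 0.2007, 0.0388]
ee_rot: [-0.001, 0.642, 0.767, -0.001]
force: [-1.1, 0.0, 0.3]
grip_width: 0.0273
time: 18.02
position: [0.4753, 0.2008, 0.04]
ee_rot: [-0.0, 0.642, 0.767, -0.0]
force: [0.5, -0.3, -0.4]
grip_width: 0.0272
pos [0.4753 0.2008 0.04  ] head 100.1 tool shift mm [-0.2  2.4 -2. ] turn 0.1 F [ 0.5 -0.3 -0.4] w 0.0272 t 18.02 q6 -0.01
```

View pics/g1.png

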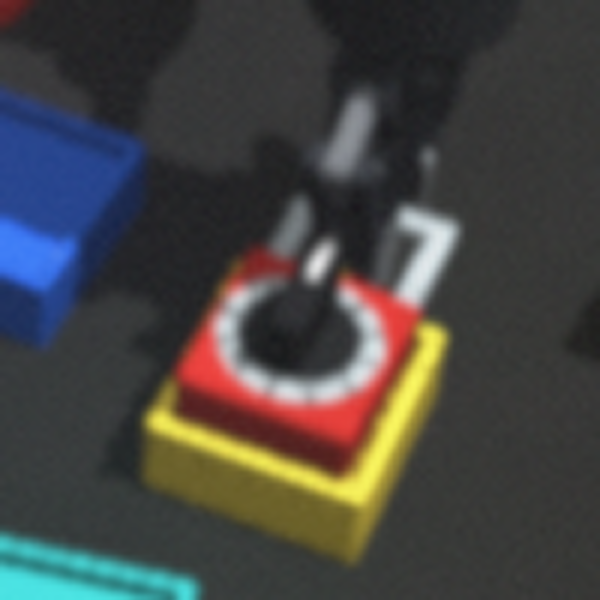

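The inner finger is inside the U at about (370,230) and the dial is still at its mark. I'll close on the bar.

```bash

python3 -m inch '[[[0,2,-1.5,0],[0,0,0,0],[0,0,0,0],[0,0,0,0]]]' 1 100
python3 -m inch '[[[0,0,0,0],[0,0,0,0],[0,0,0,0],[0,0,0,0]]]'
python3 e.py .4777 .201 .042 100
python3 -m inch '[[[0,-2,0,0],[0,-2,0,0],[0,-2,0,0],[0,-2,0,0],[0,0,0,0]]]'
python3 e.py .4777 .201 .042 100
```

```text
time: 18.4
position: [0.4784, 0.2013, 0.0426]
ee_rot: [0.001, 0.642, 0.767, 0.001]
force: [1.3, 0.3, 2.5]
grip_width: 0.0069
time: 18.73
position: [0.4783, 0.2013, 0.0423]
ee_rot: [0.001, 0.642, 0.767, 0.001]
force: [2.0, 0.9, 2.4]
grip_width: 0.0064
pos [0.4783 0.2013 0.0423] head 100.1 tool shift mm [-0.2 -0.6  0.3] turn 0.1 F [2.  0.9 2.4] w 0.0064 t 18.73 q6 -0.01
time: 19.15
position: [0.4691, 0.1997, 0.0418]
ee_rot: [-0.0, 0.642, 0.767, -0.0]
force: [0.4, 0.1, 4.2]
grip_width: 0.0066
pos [0.4691 0.1997 0.0418] head 100.1 tool shift mm [-0.2  8.7 -0.3] turn 0.1 F [0.4 0.1 4.2] w 0.0066 t 19.15 q6 -0.01
```

```bash

for i in 1 ; do python3 -m inch '[[[0,-2,0,0],[0,-2,0,0],[0,-2,0,0],[0,0,0,0],[0,0,0,0]]]'; done
python3 e.py .4777 .201 .042 100
python3 -m inch '[[[0,-2,0,0],[0,-2,0,0],[0,0,0,0],[0,0,0,0]]]'
python3 e.py .4777 .201 .042 100
```

```text
time: 19.57
position: [0.4631, 0.1986, 0.0416]
ee_rot: [-0.0, 0.642, 0.767, -0.0]
force: [0.2, 0.3, 4.4]
grip_width: 0.0069
pos [0.4631 0.1986 0.0416] head 100.1 tool shift mm [-0.2 14.7 -0.4] turn 0.1 F [0.2 0.3 4.4] w 0.0069 t 19.57 q6 -0.01
time: 19.9
position: [0.4613, 0.198, 0.0424]
ee_rot: [0.001, 0.642, 0.767, 0.001]
force: [5.0, 0.8, 1.0]
grip_width: 0.0069
pos [0.4613 0.198  0.0424] head 100.1 tool shift mm [ 0.1 16.7  0.4] turn 0.1 F [5.  0.8 1. ] w 0.0069 t 19.90 q6 -0.01
```

```bash

python3 -m inch '[[[0,-1.5,0,0],[0,-1.5,0,0],[0,0,0,0],[0,0,0,0],[0,0,0,0]]]'
python3 e.py .4777 .201 .042 100
python3 - <<'E'
from h import *
s,im=snap("scene"); b=cv2.resize(im[250:350,340:440],None,fx=6,fy=6,interpolation=cv2.INTER_CUBIC)
cv2.imwrite("pics/g2.png",b[:,:,::-1])
E
```

```text
time: 20.32
position: [0.4611, 0.1977, 0.043]
ee_rot: [0.004, 0.642, 0.767, 0.004]
force: [14.3, 1.2, -5.0]
grip_width: 0.0068
pos [0.4611 0.1977 0.043 ] head 100.1 tool shift mm [ 0.4 16.9  1.2] turn 0.1 F [14.3  1.2 -5. ] w 0.0068 t 20.32 q6 -0.01
```

View pics/g2.png

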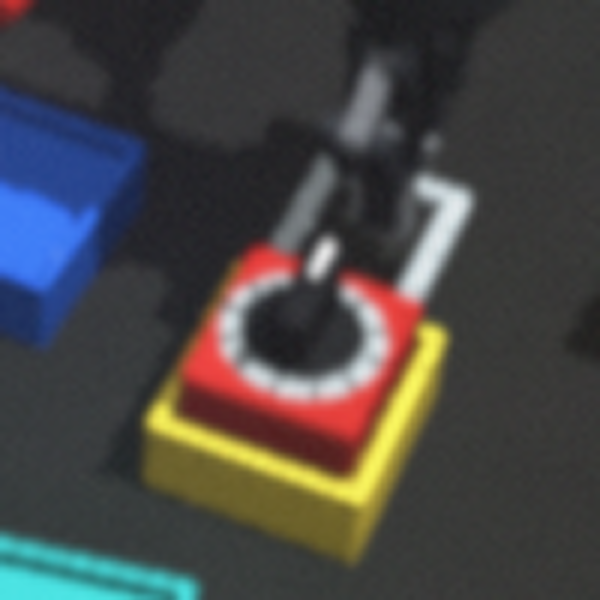

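The legs now show longer beside the case, e.g. (310,200). The shackle stopped hard after 17 mm with 14 N, so it is fully open and the lock is still in the cradle. I'll take off the pull and lift.

```bash

python3 -m inch '[[[0,2.5,0,0],[0,0,0,0],[0,0,0,0]]]' 1 120
python3 e.py .4777 .201 .042 100
python3 -m inch '[[[0,0,-2,0],[0,0,-4,0],[0,0,-6,0],[0,0,-6,0],[0,0,-6,0]]]'
python3 -m inch '[[[0,0,-6,0],[0,0,-6,0],[0,0,-8,0],[0,0,-8,0],[0,0,-8,0]]]'
python3 e.py .4777 .201 .25 100
```

```text
time: 20.62
position: [0.4612, 0.1979, 0.0424]
ee_rot: [0.002, 0.642, 0.767, 0.001]
force: [7.8, -0.3, -0.5]
grip_width: 0.0063
pos [0.4612 0.1979 0.0424] head 100.1 tool shift mm [ 0.2 16.8  0.5] turn 0.1 F [ 7.8 -0.3 -0.5] w 0.0063 t 20.62 q6 -0.01
time: 21.03
position: [0.4569, 0.1975, 0.0643]
ee_rot: [-0.002, 0.642, 0.767, -0.002]
force: [-0.9, -0.2, -4.1]
grip_width: 0.0059
time: 21.45
position: [0.459, 0.1979, 0.1024]
ee_rot: [-0.0, 0.642, 0.767, -0.0]
force: [0.6, 0.6, -4.6]
grip_width: 0.0058
pos [0.459  0.1979 0.1024] head 100.1 tool shift mm [  -0.3   18.9 -147.6] turn 0.1 F [ 0.6  0.6 -4.6] w 0.0058 t 21.45 q6 -0.01
```

```bash

python3 -m inch '[[[0,0,-15,0],[0,0,-15,0],[0,0,-15,0],[0,0,-15,0],[0,0,-15,0]]]'
python3 -m inch '[[[0,0,-15,0],[0,0,-15,0],[0,0,-15,0],[0,0,-15,0],[0,0,-10,0]]]'
python3 -m inch '[[[0,0,-6,0],[0,0,0,0],[0,0,0,0],[0,0,0,0],[0,0,0,0]]]'
python3 e.py .4777 .201 .255 100
python3 - <<'E'
from h import *
s,im=snap("scene"); b=cv2.resize(im[160:350,200:440],None,fx=3,fy=3,interpolation=cv2.INTER_CUBIC)
cv2.imwrite("pics/f1.png",b[:,:,::-1])
E
```

```text
time: 21.87
position: [0.4591, 0.1979, 0.1781]
ee_rot: [0.0, 0.642, 0.767, 0.0]
force: [-0.4, 0.3, -4.2]
grip_width: 0.0066
time: 22.28
position: [0.4597, 0.198, 0.249]
ee_rot: [0.001, 0.642, 0.767, 0.001]
force: [0.2, 0.5, -3.9]
grip_width: 0.0062
time: 22.7
position: [0.4587, 0.1978, 0.2516]
ee_rot: [-0.001, 0.642, 0.767, -0.001]
force: [0.1, 0.5, -3.4]
grip_width: 0.0063
pos [0.4587 0.1978 0.2516] head 100.1 tool shift mm [-0.2 19.3 -3.4] turn 0.1 F [ 0.1  0.5 -3.4] w 0.0063 t 22.70 q6 -0.01
```

View pics/f1.png

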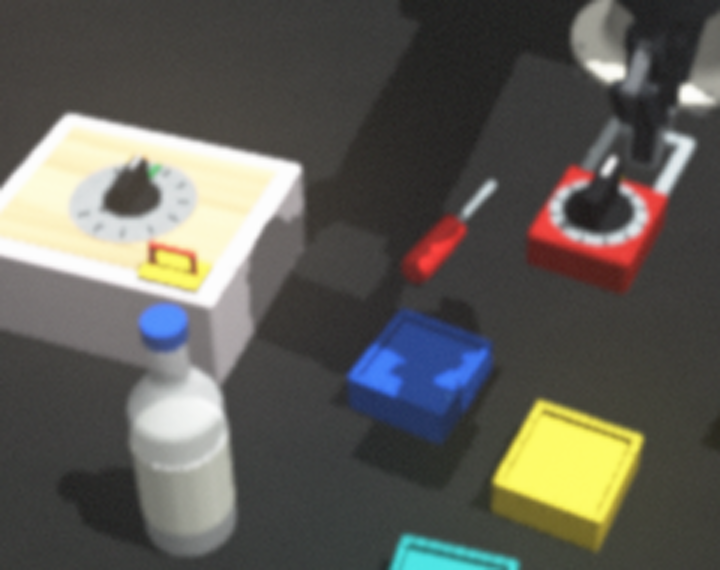

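The lock, at (600,215), is held level with its shackle open, and the cradle at (570,470) is empty. The knob pointer is on the green mark at (145,165), and the bottle and screwdriver have not moved. I'll hold briefly, then hand in.

```bash

python3 -m inch '[[[0,0,0,0],[0,0,0,0],[0,0,0,0],[0,0,0,0],[0,0,0,0]]]'
python3 e.py .4777 .201 .25 100
python3 -c "
from station import robot; print(robot.finish_job())"
```

```text
time: 23.17
position: [0.4593, 0.1979, 0.2528]
ee_rot: [-0.0, 0.642, 0.767, -0.0]
force: [-0.1, 0.5, -3.9]
grip_width: 0.006
pos [0.4593 0.1979 0.2528] head 100.1 tool shift mm [-0.2 18.7  2.8] turn 0.1 F [-0.1  0.5 -3.9] w 0.0060 t 23.17 q6 -0.01
the job is handed in; nothing more can be done
None
```

The job is done and handed in at about 23 s of the 72 s allowed; no verdict was reported.

- **Knob:** turned back about 64°. The picture put the green mark at -162.7° and the pointer between -159° and -163°. The two ways of reading the pointer differ by about 4°, which is inside the 8° tolerance.
- **Dial:** turned clockwise about 136° into the notch. The pointer measured -170.8° against -170.7° for the yellow mark, with the shackle still shut.
- **Shackle:** pulled out about 17 mm until it stopped hard at 14 N, with the lock still in the cradle.
- **Lift:** the last check showed the grasp point on the bar at z = 0.253 m, a load of about 3.9 N and the position steady within about 1 mm. The last picture showed the lock hanging level and open, clear of the empty cradle.
- **Bystanders:** the bottle and screwdriver stand where they were. I took no late picture of the tin and meter, but nothing passed near them.
- **Grip reading:** the gripper read about 6 mm on the 9 mm bar, and 13 mm on the 14 mm knob, so it seems to read low under force.

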